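# Spatula out from under the half-lid

### The arm

A 6-joint arm with a two-finger parallel gripper is mounted at the origin on a cart in front of the work surface, level with it; the furniture and walls round the work are solid. World frame = base frame: x ahead of the robot, y to its left, z up, the work surface at z = 0. Lengths are in m, angles in rad, forces in N, time in s.
With the tool pointing down it reaches from about 0.35 to 0.975 m from the base axis. Payload 4.9 kg.
Tool frame: the origin (TCP) lies midway between the tips of the shut fingers; the grasp point (between the pads) lies manip.tcp_to_grasp behind it (manip.tcp_to_grasp is the distance from the TCP to the grasp point, in m); z points along the fingers, y is the line along which they close (so a half turn about z gives the same grasp; the last joint's range is limited). The gripper opens to 85 mm and grips with 20 to 120 N. Pads are 22 mm wide; open, the fingers measure 114 mm over their backs; the gripper's body (76 mm by 85 mm) begins 54 mm behind the grasp point. The pads swing forward as they close: fully open they stand 13 mm farther back than shut.
Start: joints at [1.049, 0.053, 1.613, -0, 1.476, -0.119], TCP at [0.245, 0.575, 0.231] pointing down, gripper open.
Joint ranges: [-3.01, 3.01], [-1.01, 2.22], [0.06, 2.58], [-1.02, 4.17], [0.09, 2.62], [-3.14, 3.14]. Speed limits (rad/s): [2.57, 2.57, 3.14, 3.14, 3.14, 3.14].

### API

Orientations are given as a unit quaternion [w, x, y, z].
In Python, from plant import manip, grab_frame, calibration, job_done gives the robot as it stands.
- The arm moves only by the tool send_rows, never from a script. Its argument "rows" is a list of rows, each an object of numbers: "x", "y", "z": the shift along the tool's x, y, z normalised to -1 to 1, where 1 is 15 cm; "wx", "wy", "wz": the turn, a rotation vector about the tool's x, y, z normalised to -1 to 1, where 1 is pi/4 rad; "hand": the opening, from -1 (shut) to 1 (fully open). In form: [{"x": .., "y": .., "z": .., "wx": .., "wy": .., "wz": .., "hand": ..}, ...]. A call has exactly 10 rows; each row shifts and turns the commanded pose from where the row before left it, along the tool's axes as they then stand; what a row does not reach is not made up. A row lasts 1/12 s, in which the tool goes at most 41.7 mm and 7.16 degrees, less where a joint would pass 70% of its speed; a pose out of reach is approached as far as the arm can. A call with a number of a shift or a turn outside -1 to 1 is refused whole. A call with a gripper value outside its range is refused whole. The fingers move at their own pace and stop on an object; the grip force is fixed at half the most. Time passes only in rows, so rows that do not move let the fingers close, or fill a call up. It gives the time, the measured TCP pose, the force, the opening and the grip force at its end, in the units of the state.
- manip.state(): the state, without advancing time (a new reading comes with each control period).
- grab_frame(name): name is "side" or "top"; returns the picture (384x512x3 uint8, blue, green, red); there is no depth.
- calibration(name): a dict with "camera_matrix" (3x3 intrinsics, pixels), "k1" (the pictures are not rectified: a ray, as slopes to the right and down, at radius r is drawn at 1 + k1 r^2 times it, then the intrinsics apply), "R" (3x3) and "t" (3): a world point X has camera coordinates R X + t. Camera axes: x right, y down, z forward; pixel columns grow to the right and rows downward; lengths in m; the calibration is good to about 2 mm. A picture is of the moment at which its call begins. calibration takes no time and is no camera call.
- job_done(): hands the job in; it is judged then, once.
The state is a dict: "time": time; "joint_pos": joint angles; "joint_vel": joint speeds; "joint_efforts": joint torques, N m; "tool_pos": TCP position; "tool_rot": TCP orientation; "contact_force": force on the tool from outside, world axes, zero at the start; "ft_torque": the same for the moment, N m; "gripper_width": opening from 0.0 (shut) to 1.0 (fully open); "grasp_force": force on a finger pad.
Only numpy, scipy, OpenCV 4.12 (cv2) and the standard library are available. Lean on these libraries where they do the work, as an engineer would, in place of code of your own. Each camera call takes 0.05 s, during which the arm holds its last target. There are 200 camera calls.

### The job

The half-lid of the long wooden utensil box stands up in the way: fold it down until it is fully shut. Then draw the spatula out through the open end of the box, tilting it handle end up so that its blade slides out from under the lid, which stays shut, and leave the jam jar and the flat sardine tin where they are. Finish still holding the spatula in the gripper, at rest and touching nothing else, with all of it at least 5 cm above the lid.

Things in the scene. Friction and masses are not known exactly. Their poses are not given: they have to be found in the camera images.
- utensil_box: long open-topped wooden box, fixed, 156 (x) x 360 (y) x 64 mm high; origin under its centre, y along its length, z up. Walls 8 mm, floor 6 mm: inside 140 x 344 mm. A crossbar (16 mm wide in y, z 54 to 64 mm) spans it at y = -20 mm. The hinged half-lid covers everything on the -y side of it; the rest (y = -12 to +172 mm) is the open mouth
- flap (a joint): angle of the half-lid, rad: 0 shut (lying flat on the walls on the -y side), 1.57 upright, up to 2.0 leaning over the mouth. A stiff friction hinge (about 0.25 N m) that stays where it is left; push its free edge back over and down to shut it
- flap_hinge (a point): middle of the half-lid's hinge axis, at (0, -20, 68) mm in the box frame; the axis runs along the box's x. The lid is a wooden board 156 mm wide (box x), 8 mm thick (4 mm either side of the axis plane), reaching from 2 to 160 mm from the axis; shut, its top is 72 mm above the surface
- flap_knob (a point): top of the brass knob on the half-lid's outer face (up when shut, towards the mouth when upright): 22 mm wide, 20 mm high, in the middle of the lid's width, 142 mm from the hinge axis, 18 mm from the free edge; moves with the lid
- mouth (a point): centre of the open mouth, at the height of the box's rim: (0, 80, 64) mm in the box frame
- spatula: spatula 320 mm long, 0.08 kg, lying on the box floor along the box, handle in the mouth, blade under the half-lid. Origin at the middle of its length on its underside; x from handle to blade, z up. Round black handle 19 mm thick, x = -160 to 0 mm, axis 10 mm above the underside; 6 mm steel neck; flat blade 65 mm wide, 3 mm thick, x = 70 to 160 mm, lying on the floor
- spatula_grip (a point): good place to grip on the handle's axis, by the centre of mass: (-64, 0, 10) mm in the spatula frame
- handle_end (a point): end of the handle, on its axis: (-160, 0, 10) mm in the spatula frame
- blade_end (a point): front edge of the blade: (160, 0, 1.5) mm in the spatula frame
- jam_jar: jam jar 62 mm wide, 86 mm high, standing behind the box, left of the enamel tray (another, fixed, stands by the radio); bystander; origin under its centre
- sardine_tin: flat sardine tin 63 x 105 x 24 mm, lying to the right of the box; bystander; origin under its centre

How it is judged:
By the outcome, as a careful person would: the job done as asked, in the order asked, and still so for the second after the job is handed in, while the arm keeps its last pose, push and grip.
It also fails if it takes over 58 s, if anything falls off the work surface, if the arm or the gripper's body presses on something with over 40 N, if the wrist force passes 120 N, or if a joint passes its speed limit or range.

## Working session

There is one attempt and no reset: what is moved stays moved. The work goes in short steps, Python scripts to look and compute and a tool call to move; the robot and the scene stay as the last step left them, time stands still between calls to the robot, and variables do not carry over. Pictures are saved under pics/ and viewed, at most 10 in all, crops included, and the job is handed in when it is done.

Besides the shell and the picture viewer there is one more tool, called after ">>>" in YAML: its name, and indented under it one key for each argument. send_rows: Moves the arm, as the interface text tells. Scaled input: -1 to 1 covers 15 cm each way for a shift and pi/4 rad each way for a turn. Its arguments: {"type":"object","properties":{"rows":{"type":"array","items":{"type":"object","properties":{"x":{"type":"number","minimum":-1,"maximum":1},"y":{"type":"number","minimum":-1,"maximum":1},"z":{"type":"number","minimum":-1,"maximum":1},"wx":{"type":"number","minimum":-1,"maximum":1},"wy":{"type":"number","minimum":-1,"maximum":1},"wz":{"type":"number","minimum":-1,"maximum":1},"hand":{"type":"number"}}}}},"required":["rows"]}

```bash
mkdir -p pics; ls
python3 - <<'E'
from plant import manip, grab_frame, calibration
import cv2,json
for n in("side","top"):
    cv2.imwrite(f"pics/{n}0.png",cv2.resize(grab_frame(n),(800,600),interpolation=cv2.INTER_CUBIC))
    c=calibration(n);print(n,c)
print(manip.state(),manip.tcp_to_grasp)
E
```

```text
pics
side {'camera_matrix': array([[406.07430983,   0.        , 258.35798171],
       [  0.        , 406.07430983, 183.04049658],
       [  0.        ,   0.        ,   1.        ]]), 'k1': 0.03335628724352903, 'R': array([[-0.99543709,  0.09436937, -0.01412137],
       [ 0.06714626,  0.58761798, -0.80634763],
       [-0.06779654, -0.80361654, -0.59127328]]), 't': array([0.592996  , 0.02024939, 1.36283127])}
top {'camera_matrix': array([[426.6783636 ,   0.        , 259.18883731],
       [  0.        , 426.6783636 , 188.09664084],
       [  0.        ,   0.        ,   1.        ]]), 'k1': -0.04713364341029305, 'R': array([[-0.0040551 , -0.99988971, -0.01428738],
       [-0.99738031,  0.00507598, -0.07215781],
       [ 0.07222238,  0.01395735, -0.99729089]]), 't': array([0.00208459, 0.57691142, 1.08509986])}
{'time': 0.1, 'joint_pos': array([ 1.04900598e+00,  5.32967464e-02,  1.61416446e+00,  2.67281222e-05,
        1.47602461e+00, -1.19030635e-01]), 'joint_vel': array([-0.00025077, -0.00087657, -0.00238357, -0.00207665, -0.00131714,
        0.00013335]), 'joint_efforts': array([-5.09002475e-04, -3.94900739e+01, -3.71364820e+01, -1.55296243e-04,
        3.88169297e-03, -4.84893405e-06]), 'tool_pos': array([0.24469703, 0.57448478, 0.23017767]), 'tool_rot': array([-3.10758396e-04,  2.00022654e-01,  9.79790815e-01, -8.94219099e-04]), 'contact_force': array([0.51410176, 0.78580279, 0.47840738]), 'ft_torque': array([0.00060322, 0.00381789, 0.00621859]), 'grasp_force': 0.0, 'gripper_width': 0.9980457879619847} 0.0187
```

View pics/side0.png

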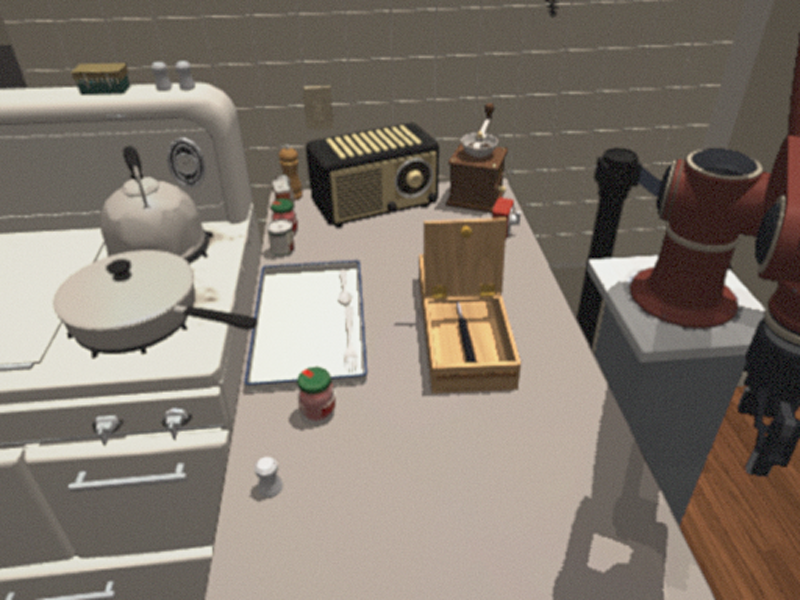

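View pics/top0.png

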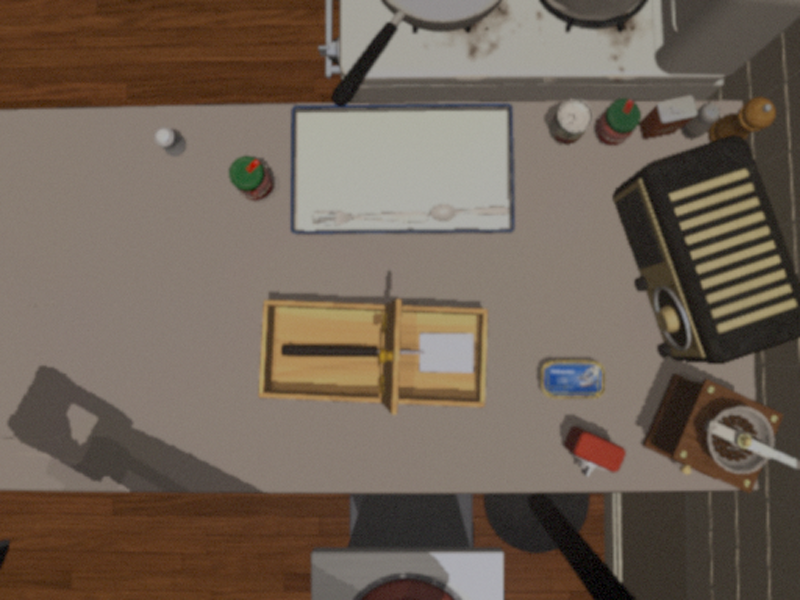

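The side view shows the lid upright, with the box around (420-515, 220-385) and the handle at (455-475, 310-360). The top view shows the box at (260-488, 300-405), the handle from x=283 to 378 at y≈350, the jar at (248,175) and the tin at (572,378). Next I'll crop both views.

```bash
cat > h.py <<'E'
import numpy as np,cv2
from plant import manip,grab_frame,calibration
from scipy.spatial.transform import Rotation as Ro
from scipy.optimize import least_squares
C={n:calibration(n) for n in("side","top")}
def proj(n,X):
    c=C[n];p=c["R"]@np.asarray(X,float)+c["t"];s=p[:2]/p[2];s=s*(1+c["k1"]*(s@s));K=c["camera_matrix"]
    return np.array([K[0,0]*s[0]+K[0,2],K[1,1]*s[1]+K[1,2]])
def tri(a,b): # side px, top px
    f=lambda X:np.r_[proj("side",X)-a,proj("top",X)-b]
    r=least_squares(f,[.5,0,.05]);return r.x,np.abs(r.fun).max()
def onz(n,px,z):
    r=least_squares(lambda q:proj(n,[q[0],q[1],z])-px,[.5,0]);return np.r_[r.x,z]
def crop(n,x0,y0,w,h,s,f):
    g=grab_frame(n)[y0:y0+h,x0:x0+w];cv2.imwrite(f,cv2.resize(g,None,fx=s,fy=s,interpolation=cv2.INTER_CUBIC))
E
python3 - <<'E'
from h import *
crop("top",160,165,160,110,5,"pics/top1.png")
crop("side",255,130,90,120,5,"pics/side1.png")
E
```

```text
(no output)
```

View pics/top1.png

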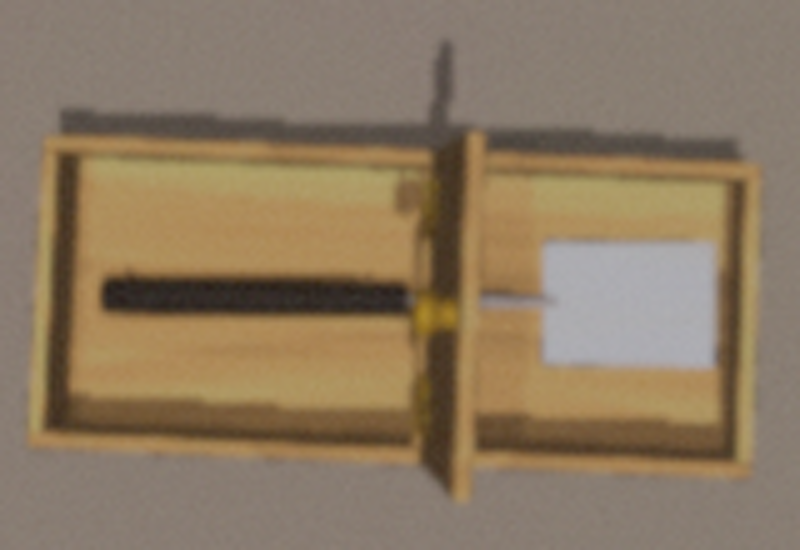

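View pics/side1.png

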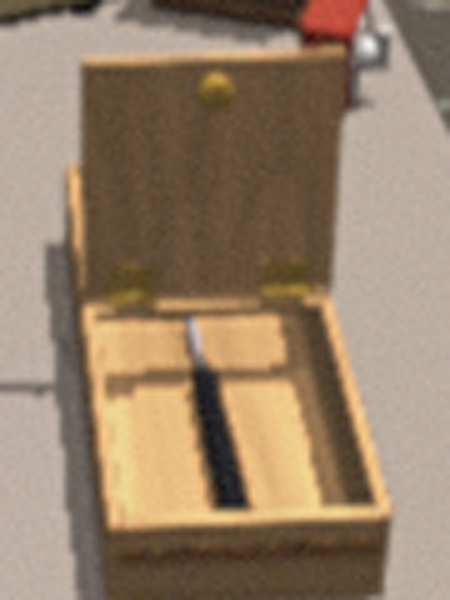

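Top crop: rim corners at (44,136), (30,445), (762,162), (748,476); handle from (102,295) to (408,297); blade at (542-716, 240-367); lid top edge from (476,130) to (460,500). Side crop: near rim corners at (105,525), (390,516); lid top corners at (82,60), (343,48); knob at (217,88); handle-neck joint at (203,370).

```bash
cat >> h.py <<'E'
T=lambda x,y:np.array([(x+.5)/5-.5+160,(y+.5)/5-.5+165])
S=lambda x,y:np.array([(x+.5)/5-.5+255,(y+.5)/5-.5+130])
E
python3 - <<'E'
from h import *
np.set_printoptions(precision=4,suppress=True)
for n,s,t in[("nearL(+x+y)",(105,525),(44,136)),("nearR(-x+y)",(390,516),(30,445)),("lid+x",(82,60),(476,131)),("lid-x",(343,48),(461,499)),("knob",(217,88),(430,315)),("hneck",(203,370),(408,297)),("hend",(230,507),(102,295))]:
    print(n,*tri(S(*s),T(*t)))
P=[onz("top",T(*p),.064) for p in[(44,136),(30,445),(762,162),(748,476)]]
print(np.array(P)); c=np.mean(P,0);d=(P[0]+P[1]-P[2]-P[3]);print("box",c,np.degrees(np.arctan2(d[1],d[0])),np.linalg.norm(P[0]-P[2]),np.linalg.norm(P[0]-P[1]))
for p in[(102,295),(408,297)]:print("h",onz("top",T(*p),.022))
for p in[(542,303),(716,304)]:print("bl",onz("top",T(*p),.009))
for n,px,z in[("jar",(248*.64,175*.64),.086),("tin",(572*.64,378*.64),.024)]:print(n,onz("top",px,z))
# model check: reproject
E
```

```text
nearL(+x+y) [0.5673 0.226  0.063 ] 0.6785329407589984
nearR(-x+y) [0.4123 0.2324 0.06  ] 0.21054093718515787
lid+x [0.5562 0.0059 0.2259] 0.09724189603491595
lid-x [0.4027 0.0126 0.2271] 0.05199933270432666
knob [0.479  0.026  0.2134] 0.06813792606016023
hneck [0.4838 0.0464 0.0188] 0.23104510398968614
hend [0.4898 0.1995 0.0439] 1.6911376490006091
[[ 0.5657  0.2261  0.064 ]
 [ 0.4121  0.2316  0.064 ]
 [ 0.5509 -0.1323  0.064 ]
 [ 0.3962 -0.1236  0.064 ]]
box [0.4812 0.0504 0.064 ] 87.54040361316537 0.35864034687414076 0.1536101463631168
h [0.4858 0.2046 0.022 ]
h [0.4843 0.0462 0.022 ]
bl [ 0.4808 -0.0229  0.009 ]
bl [ 0.4799 -0.1135  0.009 ]
jar [0.7634 0.2479 0.086 ]
tin [ 0.4371 -0.2739  0.024 ]
```

```bash
cat >> h.py <<'E'
import json
def Rt(yaw=-1.,tilt=0.): # tool y ~ +world x, tool x ~ +world y, z down; tilt = +y end up
    a=np.radians(yaw);y=np.array([np.cos(a),np.sin(a),0]);z=np.array([0,0,-1.]);x=np.cross(y,z)
    return Ro.from_rotvec(y*np.radians(tilt))*Ro.from_matrix(np.c_[x,y,z])
def cur():
    s=manip.state();q=s["tool_rot"];return s["tool_pos"],Ro.from_quat([q[1],q[2],q[3],q[0]])
def plan(wps,start=None,hand=-1):
    """wps: [(pos,R,n)]; prints rows"""
    p,R=start or cur();rows=[]
    for q,Rq,n in wps:
        q=np.array(q,float);d0=(q-p)/n;dr=(R.inv()*Rq).as_rotvec()/n
        for i in range(n):
            s=np.round(R.inv().apply(d0)/.15,3);w=np.round(dr/(np.pi/4),3)
            rows.append(dict(zip(("x","y","z","wx","wy","wz"),[*s,*w])))
            p=p+R.apply(s*.15);R=R*Ro.from_rotvec(w*np.pi/4)
    for i,r in enumerate(rows):print(i,[float(v)+0. for v in r.values()],"LIMIT" if np.linalg.norm(list(r.values())[:3])>.27 or np.linalg.norm(list(r.values())[3:])>.158 else "")
    print("end",p,R.as_euler("xyz",True))
E
python3 - <<'E'
from h import *
plan([((.40,.33,.23),Rt(),10),((.523,.08,.192),Rt(),10)])
E
```

```text
0 [-0.159, -0.109, 0.0, 0.0, 0.0, 0.151] 
1 [-0.171, -0.09, 0.0, 0.0, 0.0, 0.151] 
2 [-0.18, -0.069, 0.0, 0.0, 0.0, 0.151] 
3 [-0.187, -0.047, 0.0, 0.0, 0.0, 0.151] 
4 [-0.192, -0.025, 0.0, 0.0, 0.0, 0.151] 
5 [-0.193, -0.002, 0.0, 0.0, 0.0, 0.151] 
6 [-0.192, 0.021, 0.0, 0.0, 0.0, 0.151] 
7 [-0.188, 0.044, 0.0, 0.0, 0.0, 0.151] 
8 [-0.182, 0.066, 0.0, 0.0, 0.0, 0.151] 
9 [-0.173, 0.087, 0.0, 0.0, 0.0, 0.151] 
10 [-0.165, 0.085, 0.026, 0.0, 0.0, 0.0] 
11 [-0.165, 0.085, 0.026, 0.0, 0.0, 0.0] 
12 [-0.165, 0.085, 0.026, 0.0, 0.0, 0.0] 
13 [-0.165, 0.085, 0.026, 0.0, 0.0, 0.0] 
14 [-0.165, 0.085, 0.026, 0.0, 0.0, 0.0] 
15 [-0.165, 0.085, 0.026, 0.0, 0.0, 0.0] 
16 [-0.165, 0.085, 0.026, 0.0, 0.0, 0.0] 
17 [-0.165, 0.085, 0.026, 0.0, 0.0, 0.0] 
18 [-0.165, 0.085, 0.026, 0.0, 0.0, 0.0] 
19 [-0.165, 0.085, 0.026, 0.0, 0.0, 0.0] 
end [0.5231597  0.08027778 0.19189124] [-1.79963891e+02  6.55846804e-02  8.89753863e+01]
```

>>> send_rows:
  rows:
    - {"x":-0.159,"y":-0.109,"z":0,"wz":0.151,"hand":-1}
    - {"x":-0.171,"y":-0.09,"z":0,"wz":0.151,"hand":-1}
    - {"x":-0.18,"y":-0.069,"z":0,"wz":0.151,"hand":-1}
    - {"x":-0.187,"y":-0.047,"z":0,"wz":0.151,"hand":-1}
    - {"x":-0.192,"y":-0.025,"z":0,"wz":0.151,"hand":-1}
    - {"x":-0.193,"y":-0.002,"z":0,"wz":0.151,"hand":-1}
    - {"x":-0.192,"y":0.021,"z":0,"wz":0.151,"hand":-1}
    - {"x":-0.188,"y":0.044,"z":0,"wz":0.151,"hand":-1}
    - {"x":-0.182,"y":0.066,"z":0,"wz":0.151,"hand":-1}
    - {"x":-0.173,"y":0.087,"z":0,"wz":0.151,"hand":-1}

```text
invalid input at $.rows[0]: expected keys x, y, z, wx, wy, wz, hand
```

>>> send_rows:
  rows:
    - {"x":-0.165,"y":0.085,"z":0.026,"hand":-1}
    - {"x":-0.165,"y":0.085,"z":0.026,"hand":-1}
    - {"x":-0.165,"y":0.085,"z":0.026,"hand":-1}
    - {"x":-0.165,"y":0.085,"z":0.026,"hand":-1}
    - {"x":-0.165,"y":0.085,"z":0.026,"hand":-1}
    - {"x":-0.165,"y":0.085,"z":0.026,"hand":-1}
    - {"x":-0.165,"y":0.085,"z":0.026,"hand":-1}
    - {"x":-0.165,"y":0.085,"z":0.026,"hand":-1}
    - {"x":-0.165,"y":0.085,"z":0.026,"hand":-1}
    - {"x":-0.165,"y":0.085,"z":0.026,"hand":-1}

```text
invalid input at $.rows[0]: expected keys x, y, z, wx, wy, wz, hand
```

Run:
```python
from h import *
np.set_printoptions(precision=4,suppress=True)
s=manip.state();print(s["time"],s["joint_pos"],s["contact_force"],s["gripper_width"])
p,R=cur();print(p,R.as_euler("xyz",True))
# arc
hx,hy,hz=.523,.0286,.068
r=.125;w=[]
for ph,n in zip([82,70,58,46,34,23,13,5,0,-1.0],[3,2,2,2,2,2,2,2,2,1]):
    f=np.radians(ph);y=hy-r*np.cos(f)+.004*np.sin(f)+.011*(1 if ph>10 else .6);z=hz+r*np.sin(f)+.004*np.cos(f)
    w.append(((hx-.0018*(82-ph)/40,y,z),Rt(),n)); print(ph,w[-1][0])
plan(w)
```

```text
0.2 [ 1.049   0.0531  1.6138 -0.      1.476  -0.119 ] [ 0.4917  0.2019 -0.0745] 1.0008380338138148
[0.2448 0.5746 0.2305] [-179.9257   -0.0088  156.9254]
82 (0.523, np.float64(0.0261644346549581), np.float64(0.19234020099653656))
70 (0.52246, np.float64(0.0006062525674350311), np.float64(0.18682965817154124))
58 (0.52192, np.float64(-0.02324771564452491), np.float64(0.17612568907648604))
46 (0.5213800000000001, np.float64(-0.04435493710602005), np.float64(0.16069610852416738))
34 (0.52084, np.float64(-0.06179292495549722), np.float64(0.14121526322406355))
23 (0.5203450000000001, np.float64(-0.07390018216759796), np.float64(0.12052341047496899))
13 (0.519895, np.float64(-0.08129645388077895), np.float64(0.10001636205212407))
5 (0.519535, np.float64(-0.08897571429047757), np.float64(0.08287924663582426))
0 (0.51931, np.float64(-0.0898), np.float64(0.07200000000000001))
-1.0 (0.519265, np.float64(-0.08985077152029805), np.float64(0.06981783997596513))
0 [-1.047, -0.879, 0.086, -0.001, 0.0, 0.503] LIMIT
1 [-1.304, -0.408, 0.085, -0.001, 0.0, 0.503] LIMIT
2 [-1.361, 0.125, 0.085, -0.001, 0.0, 0.503] LIMIT
3 [-0.085, -0.001, 0.018, 0.001, 0.0, 0.0] 
4 [-0.085, -0.001, 0.018, 0.001, 0.0, 0.0] 
5 [-0.08, 0.0, 0.036, 0.0, 0.0, 0.0] 
6 [-0.08, 0.0, 0.036, 0.0, 0.0, 0.0] 
7 [-0.07, -0.001, 0.052, 0.0, 0.0, 0.0] 
8 [-0.07, -0.001, 0.052, 0.0, 0.0, 0.0] 
9 [-0.058, -0.001, 0.065, 0.0, 0.0, 0.0] 
10 [-0.058, -0.001, 0.065, 0.0, 0.0, 0.0] 
11 [-0.041, 0.0, 0.068, 0.0, 0.0, 0.0] 
12 [-0.041, 0.0, 0.068, 0.0, 0.0, 0.0] 
13 [-0.024, -0.002, 0.069, 0.0, 0.0, 0.0] 
14 [-0.024, -0.002, 0.069, 0.0, 0.0, 0.0] 
15 [-0.026, 0.0, 0.057, 0.0, 0.0, 0.0] 
16 [-0.026, 0.0, 0.057, 0.0, 0.0, 0.0] 
17 [-0.003, -0.001, 0.036, 0.0, 0.0, 0.0] 
18 [-0.003, -0.001, 0.036, 0.0, 0.0, 0.0] 
19 [0.0, 0.0, 0.015, 0.0, 0.0, 0.0] 
end [ 0.5193 -0.0898  0.0698] [-179.9794   -0.0055   89.0204]
```

All keys are required, so I'm sending the same moves in full.

>>> send_rows:
  rows:
    - {"x":-0.159,"y":-0.109,"z":0,"wx":0,"wy":0,"wz":0.151,"hand":-1}
    - {"x":-0.171,"y":-0.09,"z":0,"wx":0,"wy":0,"wz":0.151,"hand":-1}
    - {"x":-0.18,"y":-0.069,"z":0,"wx":0,"wy":0,"wz":0.151,"hand":-1}
    - {"x":-0.187,"y":-0.047,"z":0,"wx":0,"wy":0,"wz":0.151,"hand":-1}
    - {"x":-0.192,"y":-0.025,"z":0,"wx":0,"wy":0,"wz":0.151,"hand":-1}
    - {"x":-0.193,"y":-0.002,"z":0,"wx":0,"wy":0,"wz":0.151,"hand":-1}
    - {"x":-0.192,"y":0.021,"z":0,"wx":0,"wy":0,"wz":0.151,"hand":-1}
    - {"x":-0.188,"y":0.044,"z":0,"wx":0,"wy":0,"wz":0.151,"hand":-1}
    - {"x":-0.182,"y":0.066,"z":0,"wx":0,"wy":0,"wz":0.151,"hand":-1}
    - {"x":-0.173,"y":0.087,"z":0,"wx":0,"wy":0,"wz":0.151,"hand":-1}

```text
time: 1.03
tool_pos: [0.4007, 0.329, 0.2311]
tool_rot: [-0.0, 0.715, 0.699, -0.0]
contact_force: [0.7, 0.7, -0.2]
gripper_width: -0.005
grasp_force: 0.0
```

>>> send_rows:
  rows:
    - {"x":-0.165,"y":0.085,"z":0.026,"wx":0,"wy":0,"wz":0,"hand":-1}
    - {"x":-0.165,"y":0.085,"z":0.026,"wx":0,"wy":0,"wz":0,"hand":-1}
    - {"x":-0.165,"y":0.085,"z":0.026,"wx":0,"wy":0,"wz":0,"hand":-1}
    - {"x":-0.165,"y":0.085,"z":0.026,"wx":0,"wy":0,"wz":0,"hand":-1}
    - {"x":-0.165,"y":0.085,"z":0.026,"wx":0,"wy":0,"wz":0,"hand":-1}
    - {"x":-0.165,"y":0.085,"z":0.026,"wx":0,"wy":0,"wz":0,"hand":-1}
    - {"x":-0.165,"y":0.085,"z":0.026,"wx":0,"wy":0,"wz":0,"hand":-1}
    - {"x":-0.165,"y":0.085,"z":0.026,"wx":0,"wy":0,"wz":0,"hand":-1}
    - {"x":-0.165,"y":0.085,"z":0.026,"wx":0,"wy":0,"wz":0,"hand":-1}
    - {"x":-0.165,"y":0.085,"z":0.026,"wx":0,"wy":0,"wz":0,"hand":-1}

```text
time: 1.87
tool_pos: [0.5236, 0.0793, 0.192]
tool_rot: [-0.0, 0.713, 0.701, -0.0]
contact_force: [0.6, 0.1, -0.5]
gripper_width: 0.001
grasp_force: 0.0
```

```bash
cat > arc.py <<'E'
from h import *
np.set_printoptions(precision=4,suppress=True)
s=manip.state();print(s["time"],s["joint_pos"],s["contact_force"],s["gripper_width"])
p,R=cur();print(p,R.as_euler("xyz",True))
hx,hy,hz=.523,.0286,.068
r=.125;w=[]
for ph,n in zip([82,70,58,46,34,23,13,5,0],[3,2,2,3,2,2,2,2,2]):
    f=np.radians(ph);y=hy-r*np.cos(f)+.004*np.sin(f)+.011*(1 if ph>10 else .6);z=hz+r*np.sin(f)+.004*np.cos(f)
    w.append(((hx-.0018*(82-ph)/40,y,z),Rt(),n))
plan(w)
E
python3 arc.py
```

```text
1.8667 [ 0.0097 -0.1497  1.8745  0.      1.4169  0.0278] [ 0.5969  0.0914 -0.467 ] 0.0012805847141673496
[0.5236 0.0793 0.192 ] [-179.9931   -0.0016   88.9625]
0 [-0.118, 0.001, -0.001, 0.0, 0.0, 0.0] 
1 [-0.118, 0.001, -0.001, 0.0, 0.0, 0.0] 
2 [-0.118, 0.001, -0.001, 0.0, 0.0, 0.0] 
3 [-0.085, -0.001, 0.019, 0.0, 0.0, 0.0] 
4 [-0.085, -0.001, 0.019, 0.0, 0.0, 0.0] 
5 [-0.08, 0.0, 0.035, 0.0, 0.0, 0.0] 
6 [-0.08, 0.0, 0.035, 0.0, 0.0, 0.0] 
7 [-0.047, 0.0, 0.035, 0.0, 0.0, 0.0] 
8 [-0.047, 0.0, 0.035, 0.0, 0.0, 0.0] 
9 [-0.047, 0.0, 0.035, 0.0, 0.0, 0.0] 
10 [-0.058, -0.001, 0.064, 0.0, 0.0, 0.0] 
11 [-0.058, -0.001, 0.064, 0.0, 0.0, 0.0] 
12 [-0.04, -0.001, 0.069, 0.0, 0.0, 0.0] 
13 [-0.04, -0.001, 0.069, 0.0, 0.0, 0.0] 
14 [-0.025, -0.001, 0.069, 0.0, 0.0, 0.0] 
15 [-0.025, -0.001, 0.069, 0.0, 0.0, 0.0] 
16 [-0.026, -0.001, 0.057, 0.0, 0.0, 0.0] 
17 [-0.026, -0.001, 0.057, 0.0, 0.0, 0.0] 
18 [-0.002, -0.001, 0.036, 0.0, 0.0, 0.0] 
19 [-0.002, -0.001, 0.036, 0.0, 0.0, 0.0] 
end [ 0.5192 -0.0897  0.072 ] [-179.9931   -0.0016   88.9625]
```

>>> send_rows:
  rows:
    - {"x":-0.118,"y":0,"z":0,"wx":0,"wy":0,"wz":0,"hand":-1}
    - {"x":-0.118,"y":0,"z":0,"wx":0,"wy":0,"wz":0,"hand":-1}
    - {"x":-0.118,"y":0,"z":0,"wx":0,"wy":0,"wz":0,"hand":-1}
    - {"x":-0.085,"y":0,"z":0.019,"wx":0,"wy":0,"wz":0,"hand":-1}
    - {"x":-0.085,"y":0,"z":0.019,"wx":0,"wy":0,"wz":0,"hand":-1}
    - {"x":-0.08,"y":0,"z":0.035,"wx":0,"wy":0,"wz":0,"hand":-1}
    - {"x":-0.08,"y":0,"z":0.035,"wx":0,"wy":0,"wz":0,"hand":-1}
    - {"x":-0.047,"y":0,"z":0.035,"wx":0,"wy":0,"wz":0,"hand":-1}
    - {"x":-0.047,"y":0,"z":0.035,"wx":0,"wy":0,"wz":0,"hand":-1}
    - {"x":-0.047,"y":0,"z":0.035,"wx":0,"wy":0,"wz":0,"hand":-1}

```text
time: 2.7
tool_pos: [0.5209, -0.0435, 0.1596]
tool_rot: [-0.0, 0.713, 0.701, -0.0]
contact_force: [-0.2, 1.9, 0.4]
gripper_width: -0.003
grasp_force: 0.8
```

>>> send_rows:
  rows:
    - {"x":-0.058,"y":0,"z":0.064,"wx":0,"wy":0,"wz":0,"hand":-1}
    - {"x":-0.058,"y":0,"z":0.064,"wx":0,"wy":0,"wz":0,"hand":-1}
    - {"x":-0.04,"y":0,"z":0.069,"wx":0,"wy":0,"wz":0,"hand":-1}
    - {"x":-0.04,"y":0,"z":0.069,"wx":0,"wy":0,"wz":0,"hand":-1}
    - {"x":-0.025,"y":0,"z":0.069,"wx":0,"wy":0,"wz":0,"hand":-1}
    - {"x":-0.025,"y":0,"z":0.069,"wx":0,"wy":0,"wz":0,"hand":-1}
    - {"x":-0.026,"y":0,"z":0.057,"wx":0,"wy":0,"wz":0,"hand":-1}
    - {"x":-0.026,"y":0,"z":0.057,"wx":0,"wy":0,"wz":0,"hand":-1}
    - {"x":0,"y":0,"z":0.02,"wx":0,"wy":0,"wz":0,"hand":-1}
    - {"x":0,"y":0,"z":0.02,"wx":0,"wy":0,"wz":0,"hand":-1}

```text
time: 3.53
tool_pos: [0.5201, -0.0881, 0.076]
tool_rot: [-0.0, 0.713, 0.701, -0.0]
contact_force: [-0.5, -0.7, 2.3]
gripper_width: 0.002
grasp_force: 0.5
```

>>> send_rows:
  rows:
    - {"x":0,"y":0,"z":0.008,"wx":0,"wy":0,"wz":0,"hand":-1}
    - {"x":0,"y":0,"z":0.008,"wx":0,"wy":0,"wz":0,"hand":-1}
    - {"x":0,"y":0,"z":0.008,"wx":0,"wy":0,"wz":0,"hand":-1}
    - {"x":0,"y":0,"z":0.005,"wx":0,"wy":0,"wz":0,"hand":-1}
    - {"x":0,"y":0,"z":0,"wx":0,"wy":0,"wz":0,"hand":-1}
    - {"x":0,"y":0,"z":0,"wx":0,"wy":0,"wz":0,"hand":-1}
    - {"x":0,"y":0,"z":0,"wx":0,"wy":0,"wz":0,"hand":-1}
    - {"x":0,"y":0,"z":0,"wx":0,"wy":0,"wz":0,"hand":-1}
    - {"x":0,"y":0,"z":0,"wx":0,"wy":0,"wz":0,"hand":-1}
    - {"x":0,"y":0,"z":0,"wx":0,"wy":0,"wz":0,"hand":-1}

```text
time: 4.37
tool_pos: [0.5206, -0.0878, 0.0725]
tool_rot: [0.0, 0.713, 0.701, 0.0]
contact_force: [-0.2, 0.9, 0.4]
gripper_width: -0.005
grasp_force: 0.5
```

>>> send_rows:
  rows:
    - {"x":0,"y":0,"z":0.007,"wx":0,"wy":0,"wz":0,"hand":-1}
    - {"x":0,"y":0,"z":0.007,"wx":0,"wy":0,"wz":0,"hand":-1}
    - {"x":0,"y":0,"z":0,"wx":0,"wy":0,"wz":0,"hand":-1}
    - {"x":0,"y":0,"z":0,"wx":0,"wy":0,"wz":0,"hand":-1}
    - {"x":0,"y":0,"z":0,"wx":0,"wy":0,"wz":0,"hand":-1}
    - {"x":0,"y":0,"z":0,"wx":0,"wy":0,"wz":0,"hand":-1}
    - {"x":0,"y":0,"z":0,"wx":0,"wy":0,"wz":0,"hand":-1}
    - {"x":0,"y":0,"z":0,"wx":0,"wy":0,"wz":0,"hand":-1}
    - {"x":0,"y":0,"z":0,"wx":0,"wy":0,"wz":0,"hand":-1}
    - {"x":0,"y":0,"z":0,"wx":0,"wy":0,"wz":0,"hand":-1}

```text
time: 5.2
tool_pos: [0.5207, -0.0878, 0.0719]
tool_rot: [-0.0, 0.713, 0.701, 0.0]
contact_force: [-3.9, 2.3, 10.2]
gripper_width: 0.0
grasp_force: 4.9
```

The push is blocked at z=0.072 with 10 N, so the lid is shut. Next I'll rise and move above the grip.

Run:
```python
from h import *
plan([((.52,-.088,.15),Rt(),4),((.484,.1085,.12),Rt(),6)])
```

```text
0 [0.0, -0.001, -0.13, 0.0, 0.0, 0.0] 
1 [0.0, -0.001, -0.13, 0.0, 0.0, 0.0] 
2 [0.0, -0.001, -0.13, 0.0, 0.0, 0.0] 
3 [0.0, -0.001, -0.13, 0.0, 0.0, 0.0] 
4 [0.217, -0.044, 0.033, 0.0, 0.0, 0.0] 
5 [0.217, -0.044, 0.033, 0.0, 0.0, 0.0] 
6 [0.217, -0.044, 0.033, 0.0, 0.0, 0.0] 
7 [0.217, -0.044, 0.033, 0.0, 0.0, 0.0] 
8 [0.217, -0.044, 0.033, 0.0, 0.0, 0.0] 
9 [0.217, -0.044, 0.033, 0.0, 0.0, 0.0] 
end [0.48396273 0.10819601 0.12019398] [-1.79995322e+02 -6.47454028e-03  8.89787454e+01]
```

>>> send_rows:
  rows:
    - {"x":0,"y":0,"z":-0.13,"wx":0,"wy":0,"wz":0,"hand":-1}
    - {"x":0,"y":0,"z":-0.13,"wx":0,"wy":0,"wz":0,"hand":-1}
    - {"x":0,"y":0,"z":-0.13,"wx":0,"wy":0,"wz":0,"hand":-1}
    - {"x":0,"y":0,"z":-0.13,"wx":0,"wy":0,"wz":0,"hand":-1}
    - {"x":0.217,"y":-0.044,"z":0.033,"wx":0,"wy":0,"wz":0,"hand":0.2}
    - {"x":0.217,"y":-0.044,"z":0.033,"wx":0,"wy":0,"wz":0,"hand":0.2}
    - {"x":0.217,"y":-0.044,"z":0.033,"wx":0,"wy":0,"wz":0,"hand":0.2}
    - {"x":0.217,"y":-0.044,"z":0.033,"wx":0,"wy":0,"wz":0,"hand":0.2}
    - {"x":0.217,"y":-0.044,"z":0.033,"wx":0,"wy":0,"wz":0,"hand":0.2}
    - {"x":0.217,"y":-0.044,"z":0.033,"wx":0,"wy":0,"wz":0,"hand":0.2}

```text
time: 6.03
tool_pos: [0.4835, 0.1095, 0.118]
tool_rot: [-0.0, 0.714, 0.701, -0.0]
contact_force: [0.7, -0.5, 0.3]
gripper_width: 0.601
grasp_force: 0.0
```

Run:
```python
from h import *
t=cv2.resize(grab_frame("top")[165:275,160:320],(800,550),interpolation=cv2.INTER_CUBIC)
cv2.imwrite("pics/top2.png",t)
crop("side",245,110,110,140,4,"pics/side2.png")
plan([((.484,.1085,.03),Rt(),8),((.484,.1085,.010),Rt(),5)])
```

```text
0 [-0.003, 0.002, 0.073, 0.0, 0.0, 0.001] 
1 [-0.003, 0.002, 0.073, 0.0, 0.0, 0.001] 
2 [-0.003, 0.002, 0.073, 0.0, 0.0, 0.001] 
3 [-0.003, 0.002, 0.073, 0.0, 0.0, 0.001] 
4 [-0.003, 0.002, 0.073, 0.0, 0.0, 0.001] 
5 [-0.003, 0.002, 0.073, 0.0, 0.0, 0.001] 
6 [-0.003, 0.002, 0.073, 0.0, 0.0, 0.001] 
7 [-0.003, 0.002, 0.073, 0.0, 0.0, 0.001] 
8 [0.001, 0.0, 0.026, -0.001, 0.0, 0.0] 
9 [0.001, 0.0, 0.026, -0.001, 0.0, 0.0] 
10 [0.001, 0.0, 0.026, -0.001, 0.0, 0.0] 
11 [0.001, 0.0, 0.026, -0.001, 0.0, 0.0] 
12 [0.001, 0.0, 0.026, -0.001, 0.0, 0.0] 
end [0.48423678 0.10874394 0.00991233] [ 1.79947383e+02 -5.11628562e-02  8.89127736e+01]
```

View pics/top2.png

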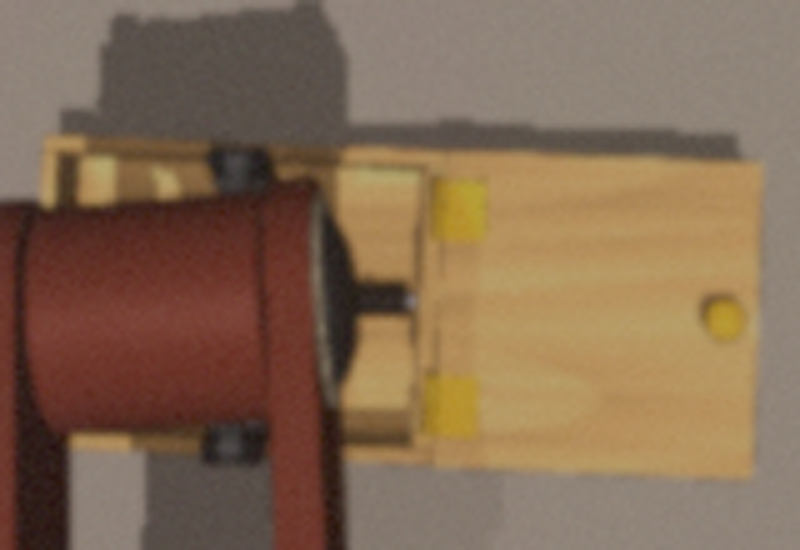

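View pics/side2.png

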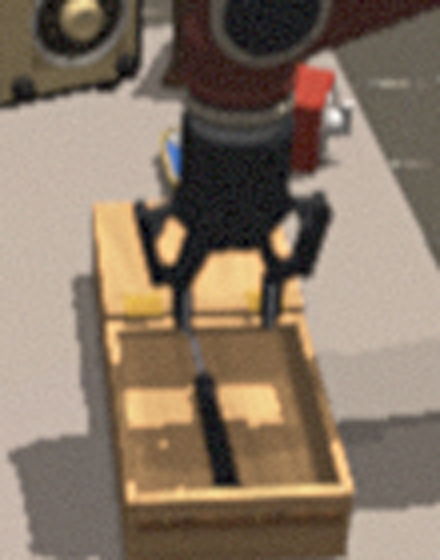

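The top crop shows the lid flat, with its knob at (722,318), and the neck joint still at (412,298). The side crop shows the fingers straddling the handle line. Next comes the descent.

>>> send_rows:
  rows:
    - {"x":-0.004,"y":0.003,"z":0.12,"wx":0,"wy":0,"wz":0,"hand":0.2}
    - {"x":-0.004,"y":0,"z":0.12,"wx":0,"wy":0,"wz":0,"hand":0.2}
    - {"x":0,"y":0,"z":0.12,"wx":0,"wy":0,"wz":0,"hand":0.2}
    - {"x":0,"y":0,"z":0.1,"wx":0,"wy":0,"wz":0,"hand":0.2}
    - {"x":0,"y":0,"z":0.1,"wx":0,"wy":0,"wz":0,"hand":0.2}
    - {"x":0,"y":0,"z":0.06,"wx":0,"wy":0,"wz":0,"hand":0.2}
    - {"x":0,"y":0,"z":0.04,"wx":0,"wy":0,"wz":0,"hand":0.2}
    - {"x":0,"y":0,"z":0.03,"wx":0,"wy":0,"wz":0,"hand":0.2}
    - {"x":0,"y":0,"z":0,"wx":0,"wy":0,"wz":0,"hand":0.2}
    - {"x":0,"y":0,"z":0,"wx":0,"wy":0,"wz":0,"hand":0.2}

```text
time: 6.97
tool_pos: [0.4851, 0.1069, 0.0155]
tool_rot: [0.0, 0.713, 0.701, 0.0]
contact_force: [0.2, 0.2, 0.1]
gripper_width: 0.6
grasp_force: 0.0
```

>>> send_rows:
  rows:
    - {"x":0.005,"y":-0.006,"z":0.015,"wx":0,"wy":0,"wz":0,"hand":0.2}
    - {"x":0.005,"y":0,"z":0.015,"wx":0,"wy":0,"wz":0,"hand":0.2}
    - {"x":0,"y":0,"z":0,"wx":0,"wy":0,"wz":0,"hand":0.2}
    - {"x":0,"y":0,"z":0,"wx":0,"wy":0,"wz":0,"hand":-1}
    - {"x":0,"y":0,"z":0,"wx":0,"wy":0,"wz":0,"hand":-1}
    - {"x":0,"y":0,"z":0,"wx":0,"wy":0,"wz":0,"hand":-1}
    - {"x":0,"y":0,"z":0,"wx":0,"wy":0,"wz":0,"hand":-1}
    - {"x":0,"y":0,"z":0,"wx":0,"wy":0,"wz":0,"hand":-1}
    - {"x":0,"y":0,"z":0,"wx":0,"wy":0,"wz":0,"hand":-1}
    - {"x":0,"y":0,"z":0,"wx":0,"wy":0,"wz":0,"hand":-1}

```text
time: 7.8
tool_pos: [0.4842, 0.1085, 0.0109]
tool_rot: [0.0, 0.713, 0.701, 0.0]
contact_force: [-0.7, -0.5, 4.1]
gripper_width: 0.198
grasp_force: 59.2
```

Gripped at 0.198 (about 17 mm, where 19 is expected) with a small upward force, so the pads may sit a bit high. I'll reopen, go 3.5 mm lower and regrip.

>>> send_rows:
  rows:
    - {"x":0,"y":0,"z":0,"wx":0,"wy":0,"wz":0,"hand":0}
    - {"x":0,"y":0,"z":0,"wx":0,"wy":0,"wz":0,"hand":0}
    - {"x":0,"y":0,"z":0.012,"wx":0,"wy":0,"wz":0,"hand":0}
    - {"x":0,"y":0,"z":0.012,"wx":0,"wy":0,"wz":0,"hand":0}
    - {"x":0,"y":0,"z":0,"wx":0,"wy":0,"wz":0,"hand":-1}
    - {"x":0,"y":0,"z":0,"wx":0,"wy":0,"wz":0,"hand":-1}
    - {"x":0,"y":0,"z":0,"wx":0,"wy":0,"wz":0,"hand":-1}
    - {"x":0,"y":0,"z":0,"wx":0,"wy":0,"wz":0,"hand":-1}
    - {"x":0,"y":0,"z":0,"wx":0,"wy":0,"wz":0,"hand":-1}
    - {"x":0,"y":0,"z":0,"wx":0,"wy":0,"wz":0,"hand":-1}

```text
time: 8.63
tool_pos: [0.4837, 0.1085, 0.0068]
tool_rot: [-0.0, 0.713, 0.701, -0.0]
contact_force: [-0.0, -1.1, -0.1]
gripper_width: 0.201
grasp_force: 58.6
```

```bash
cat > ext.py <<'E'
from h import *
np.set_printoptions(precision=4,suppress=True)
p0=np.array([.4838,.1085,.0068]);d=Rt().apply([1,0,0]);g=.0092
def G(ty,tz,th):
    t=np.radians(th);c,s=np.cos(t),np.sin(t);return np.array([ty+.224*c-.0085*s,tz+.224*s+.0085*c])
g0=G(-.164,.0075,0)
def tcp(ty,tz,th):
    D=G(ty,tz,th)-g0;R=Rt(-1,th);return p0+[0,0,g]+d*D[0]+[0,0,D[1]]+R.apply([0,0,g]),R
W=[(-.164,.0095,5,5),(-.152,.009,11,5),(-.12,.012,12.5,5),(-.08,.018,16,5),(-.04,.022,20,5),(0,.028,22,5),(.02,.034,22,3),(.02,.19,22,7)]
if __name__=="__main__":
    w=[]
    for a,b,th,n in W:
        q,R=tcp(a,b,th);w.append((q,R,n));print(q,R.apply([1,0,0]))
    plan(w)
E
python3 ext.py
```

```text
[0.4838 0.1077 0.0283] [0.0174 0.996  0.0872]
[0.4839 0.1165 0.0511] [0.0171 0.9815 0.1908]
[0.4845 0.1473 0.0598] [0.017  0.9761 0.2164]
[0.4851 0.184  0.0791] [0.0168 0.9611 0.2756]
[0.4857 0.2192 0.098 ] [0.0164 0.9395 0.342 ]
[0.4864 0.2564 0.1113] [0.0162 0.927  0.3746]
[0.4867 0.2764 0.1173] [0.0162 0.927  0.3746]
[0.4867 0.2764 0.2733] [0.0162 0.927  0.3746]
0 [-0.001, 0.0, -0.029, 0.0, 0.022, 0.0] 
1 [-0.001, 0.0, -0.029, 0.0, 0.022, 0.0] 
2 [0.0, 0.0, -0.029, 0.0, 0.022, 0.0] 
3 [0.0, 0.0, -0.029, 0.0, 0.022, 0.0] 
4 [0.001, 0.0, -0.029, 0.0, 0.022, 0.0] 
5 [0.014, 0.0, -0.029, 0.0, 0.027, 0.0] 
6 [0.015, 0.0, -0.029, 0.0, 0.027, 0.0] 
7 [0.016, 0.0, -0.028, 0.0, 0.027, 0.0] 
8 [0.016, 0.0, -0.028, 0.0, 0.027, 0.0] 
9 [0.017, 0.0, -0.028, 0.0, 0.027, 0.0] 
10 [0.043, 0.0, -0.003, 0.0, 0.007, 0.0] 
11 [0.043, 0.0, -0.003, 0.0, 0.007, 0.0] 
12 [0.043, 0.0, -0.003, 0.0, 0.007, 0.0] 
13 [0.043, 0.0, -0.003, 0.0, 0.007, 0.0] 
14 [0.043, 0.0, -0.003, 0.0, 0.007, 0.0] 
15 [0.053, 0.0, -0.014, 0.0, 0.015, 0.0] 
16 [0.053, 0.0, -0.014, 0.0, 0.015, 0.0] 
17 [0.053, 0.0, -0.013, 0.0, 0
[... 262 characters left out ...]
24 [0.053, 0.0, -0.008, 0.0, 0.018, 0.0] 
25 [0.053, 0.0, 0.0, 0.0, 0.009, 0.0] 
26 [0.053, 0.0, 0.001, 0.0, 0.009, 0.0] 
27 [0.053, 0.0, 0.001, 0.0, 0.009, 0.0] 
28 [0.053, 0.0, 0.001, 0.0, 0.009, 0.0] 
29 [0.053, 0.0, 0.002, 0.0, 0.009, 0.0] 
30 [0.046, 0.0, 0.004, 0.0, 0.0, 0.0] 
31 [0.046, 0.0, 0.004, 0.0, 0.0, 0.0] 
32 [0.046, 0.0, 0.004, 0.0, 0.0, 0.0] 
33 [0.056, 0.0, -0.138, 0.0, 0.0, 0.0] 
34 [0.056, 0.0, -0.138, 0.0, 0.0, 0.0] 
35 [0.056, 0.0, -0.138, 0.0, 0.0, 0.0] 
36 [0.056, 0.0, -0.138, 0.0, 0.0, 0.0] 
37 [0.056, 0.0, -0.138, 0.0, 0.0, 0.0] 
38 [0.056, 0.0, -0.138, 0.0, 0.0, 0.0] 
39 [0.056, 0.0, -0.138, 0.0, 0.0, 0.0] 
end [0.4868 0.2766 0.2737] [-179.9876  -22.0506   88.9661]
```

>>> send_rows:
  rows:
    - {"x":0,"y":0,"z":-0.029,"wx":0,"wy":0.022,"wz":0,"hand":-1}
    - {"x":0,"y":0,"z":-0.029,"wx":0,"wy":0.022,"wz":0,"hand":-1}
    - {"x":0,"y":0,"z":-0.029,"wx":0,"wy":0.022,"wz":0,"hand":-1}
    - {"x":0,"y":0,"z":-0.029,"wx":0,"wy":0.022,"wz":0,"hand":-1}
    - {"x":0,"y":0,"z":-0.029,"wx":0,"wy":0.022,"wz":0,"hand":-1}
    - {"x":0.014,"y":0,"z":-0.029,"wx":0,"wy":0.027,"wz":0,"hand":-1}
    - {"x":0.015,"y":0,"z":-0.029,"wx":0,"wy":0.027,"wz":0,"hand":-1}
    - {"x":0.016,"y":0,"z":-0.028,"wx":0,"wy":0.027,"wz":0,"hand":-1}
    - {"x":0.016,"y":0,"z":-0.028,"wx":0,"wy":0.027,"wz":0,"hand":-1}
    - {"x":0.017,"y":0,"z":-0.028,"wx":0,"wy":0.027,"wz":0,"hand":-1}

```text
time: 9.47
tool_pos: [0.484, 0.1168, 0.0518]
tool_rot: [-0.068, 0.71, 0.697, 0.069]
contact_force: [-0.5, -0.3, -1.1]
gripper_width: 0.199
grasp_force: 58.6
```

Run:
```python
from ext import *
s=manip.state();p,R=cur();print(p,R.apply([1,0,0]),s["contact_force"],s["ft_torque"],s["gripper_width"],s["grasp_force"])
crop("side",245,110,110,140,4,"pics/side3.png")
```

```text
[0.484  0.1168 0.0518] [0.0176 0.981  0.1933] [-0.5014 -0.2787 -1.0507] [-0.0821 -0.0048 -0.0053] 0.1992891480600875 58.627830147743225
```

View pics/side3.png

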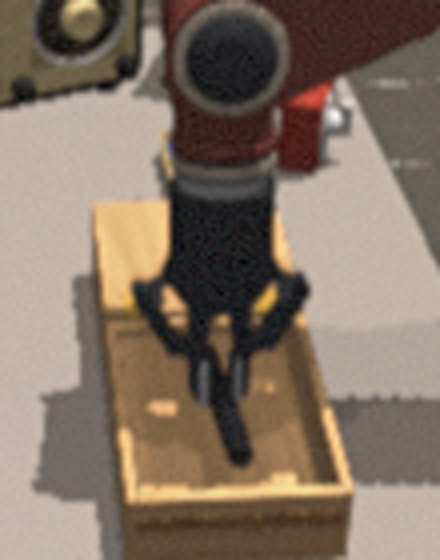

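The picture shows the handle held, with its end at (242,455) in the crop. I'll check that tilt against the model.

Run:
```python
from ext import *
p,R=cur()
for k in(.096,.02):
    X=p+R.apply([k,0,-.0092]);q=proj("side",X);print(k,X,(q-[245,110]+.5)*4-.5)
for th in(-5,-10,-15): # spatula pitched less than tool
    X=p+R.apply([0,0,-.0092])+(Ro.from_rotvec(np.radians(th)*R.apply([0,1,0]))*R).apply([.096,0,0]);print(th,(proj("side",X)-[245,110]+.5)*4-.5)
```

```text
0.096 [0.4863 0.209  0.0802] [240.9615 455.6316]
0.02 [0.4849 0.1344 0.0655] [222.5755 402.2119]
-5 [240.6162 465.8625]
-10 [240.0903 475.3935]
-15 [239.3907 484.1451]
```

That matches (241,456), so the spatula tilts rigidly with the tool. I'll continue.

>>> send_rows:
  rows:
    - {"x":0.043,"y":0,"z":-0.003,"wx":0,"wy":0.007,"wz":0,"hand":-1}
    - {"x":0.043,"y":0,"z":-0.003,"wx":0,"wy":0.007,"wz":0,"hand":-1}
    - {"x":0.043,"y":0,"z":-0.003,"wx":0,"wy":0.007,"wz":0,"hand":-1}
    - {"x":0.043,"y":0,"z":-0.003,"wx":0,"wy":0.007,"wz":0,"hand":-1}
    - {"x":0.043,"y":0,"z":-0.003,"wx":0,"wy":0.007,"wz":0,"hand":-1}
    - {"x":0.053,"y":0,"z":-0.014,"wx":0,"wy":0.015,"wz":0,"hand":-1}
    - {"x":0.053,"y":0,"z":-0.014,"wx":0,"wy":0.015,"wz":0,"hand":-1}
    - {"x":0.053,"y":0,"z":-0.013,"wx":0,"wy":0.015,"wz":0,"hand":-1}
    - {"x":0.053,"y":0,"z":-0.013,"wx":0,"wy":0.015,"wz":0,"hand":-1}
    - {"x":0.054,"y":0,"z":-0.012,"wx":0,"wy":0.015,"wz":0,"hand":-1}

```text
time: 10.35
tool_pos: [0.4853, 0.1848, 0.0798]
tool_rot: [-0.098, 0.706, 0.694, 0.1]
contact_force: [0.3, -0.4, -1.7]
gripper_width: 0.196
grasp_force: 58.6
```

>>> send_rows:
  rows:
    - {"x":0.052,"y":0,"z":-0.011,"wx":0,"wy":0.018,"wz":0,"hand":-1}
    - {"x":0.052,"y":0,"z":-0.01,"wx":0,"wy":0.018,"wz":0,"hand":-1}
    - {"x":0.052,"y":0,"z":-0.01,"wx":0,"wy":0.018,"wz":0,"hand":-1}
    - {"x":0.053,"y":0,"z":-0.009,"wx":0,"wy":0.018,"wz":0,"hand":-1}
    - {"x":0.053,"y":0,"z":-0.008,"wx":0,"wy":0.018,"wz":0,"hand":-1}
    - {"x":0.053,"y":0,"z":0,"wx":0,"wy":0.009,"wz":0,"hand":-1}
    - {"x":0.053,"y":0,"z":0.001,"wx":0,"wy":0.009,"wz":0,"hand":-1}
    - {"x":0.053,"y":0,"z":0.001,"wx":0,"wy":0.009,"wz":0,"hand":-1}
    - {"x":0.053,"y":0,"z":0.001,"wx":0,"wy":0.009,"wz":0,"hand":-1}
    - {"x":0.053,"y":0,"z":0.002,"wx":0,"wy":0.009,"wz":0,"hand":-1}

```text
time: 11.18
tool_pos: [0.4864, 0.2576, 0.1116]
tool_rot: [-0.134, 0.7, 0.688, 0.137]
contact_force: [0.3, 0.1, -1.7]
gripper_width: 0.197
grasp_force: 58.6
```

Run:
```python
from ext import *
s=manip.state();p,R=cur();print(p,R.apply([1,0,0]),s["joint_pos"],s["contact_force"],s["ft_torque"],s["grasp_force"])
print("tip",p+R.apply([-.224,0,-.0092+.0085]))
t=grab_frame("top")[165:275,120:280];u=grab_frame("side")[110:250,245:355]
t=cv2.resize(t,(480,330),interpolation=cv2.INTER_CUBIC);u=cv2.resize(u,(320,407),interpolation=cv2.INTER_CUBIC)
o=np.zeros((407,800,3),np.uint8);o[:330,:480]=t;o[:,480:]=u;cv2.imwrite("pics/both4.png",o)
```

```text
[0.4864 0.2576 0.1116] [0.0165 0.9265 0.376 ] [ 0.1583 -0.0975  2.0049  0.4096  1.1939  0.0312] [ 0.3384  0.1036 -1.6855] [-0.2743  0.0173 -0.0301] 58.634381890296936
tip [0.4827 0.0498 0.0281]
```

View pics/both4.png

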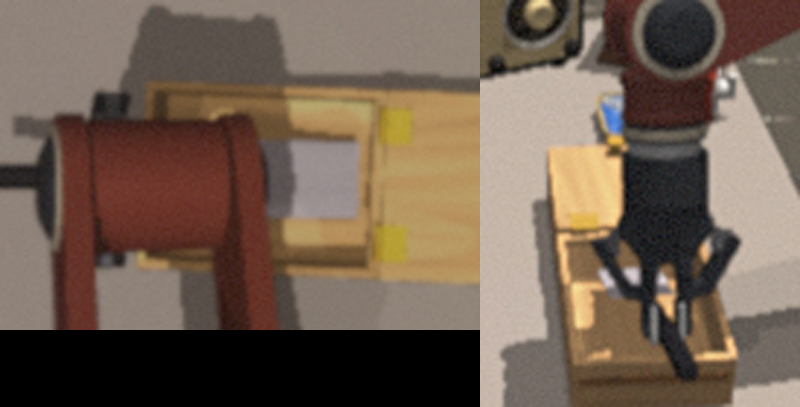

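The blade is fully out in the mouth: its front edge is at (358,180) and the crossbar edge at about x=368. The lid is still shut. Next I'll move 2 cm further and lift.

>>> send_rows:
  rows:
    - {"x":0.046,"y":0,"z":0.004,"wx":0,"wy":0,"wz":0,"hand":-1}
    - {"x":0.046,"y":0,"z":0.004,"wx":0,"wy":0,"wz":0,"hand":-1}
    - {"x":0.046,"y":0,"z":0.004,"wx":0,"wy":0,"wz":0,"hand":-1}
    - {"x":0.056,"y":0,"z":-0.138,"wx":0,"wy":0,"wz":0,"hand":-1}
    - {"x":0.056,"y":0,"z":-0.138,"wx":0,"wy":0,"wz":0,"hand":-1}
    - {"x":0.056,"y":0,"z":-0.138,"wx":0,"wy":0,"wz":0,"hand":-1}
    - {"x":0.056,"y":0,"z":-0.138,"wx":0,"wy":0,"wz":0,"hand":-1}
    - {"x":0.056,"y":0,"z":-0.138,"wx":0,"wy":0,"wz":0,"hand":-1}
    - {"x":0.056,"y":0,"z":-0.138,"wx":0,"wy":0,"wz":0,"hand":-1}
    - {"x":0.056,"y":0,"z":-0.138,"wx":0,"wy":0,"wz":0,"hand":-1}

```text
time: 12.12
tool_pos: [0.4866, 0.2771, 0.2752]
tool_rot: [-0.134, 0.7, 0.688, 0.136]
contact_force: [-1.0, -0.4, -0.6]
gripper_width: 0.196
grasp_force: 58.7
```

>>> send_rows:
  rows:
    - {"x":0,"y":0,"z":0,"wx":0,"wy":0,"wz":0,"hand":-1}
    - {"x":0,"y":0,"z":0,"wx":0,"wy":0,"wz":0,"hand":-1}
    - {"x":0,"y":0,"z":0,"wx":0,"wy":0,"wz":0,"hand":-1}
    - {"x":0,"y":0,"z":0,"wx":0,"wy":0,"wz":0,"hand":-1}
    - {"x":0,"y":0,"z":0,"wx":0,"wy":0,"wz":0,"hand":-1}
    - {"x":0,"y":0,"z":0,"wx":0,"wy":0,"wz":0,"hand":-1}
    - {"x":0,"y":0,"z":0,"wx":0,"wy":0,"wz":0,"hand":-1}
    - {"x":0,"y":0,"z":0,"wx":0,"wy":0,"wz":0,"hand":-1}
    - {"x":0,"y":0,"z":0,"wx":0,"wy":0,"wz":0,"hand":-1}
    - {"x":0,"y":0,"z":0,"wx":0,"wy":0,"wz":0,"hand":-1}

```text
time: 12.95
tool_pos: [0.4869, 0.2767, 0.2739]
tool_rot: [-0.134, 0.7, 0.688, 0.136]
contact_force: [0.3, -0.3, -1.5]
gripper_width: 0.197
grasp_force: 58.7
```

Run:
```python
from ext import *
s=manip.state();p,R=cur();print(p,s["joint_vel"],s["contact_force"],s["ft_torque"],s["grasp_force"])
X=p+R.apply([-.224,0,-.0092+.0085]);print("tip",X)
t=grab_frame("top");u=grab_frame("side")
print("tip px in pic",proj("top",X)*400/512,proj("side",X)*400/512+[400,0])
cv2.imwrite("pics/both5.png",cv2.resize(np.hstack([t,u]),(800,300),interpolation=cv2.INTER_AREA))
```

```text
[0.4869 0.2767 0.2739] [-0.0001 -0.0028 -0.002   0.0003  0.0009 -0.0003] [ 0.2673 -0.2774 -1.49  ] [-0.218  -0.0305 -0.0196] 58.72621715068817
tip [0.4831 0.0689 0.1904]
tip px in pic [176.9287 176.1741] [633.4936 126.5103]
```

View pics/both5.png

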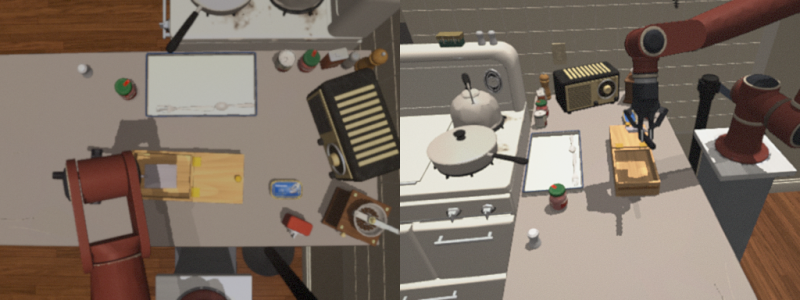

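The lid is flat and shut with its knob at (238,178). The spatula's front edge is at (177,176) in the top view, as predicted, so its lowest point is at z≈0.19. The jar (125,88) and tin (286,188) haven't moved.

```bash
python3 -c "
from plant import job_done
print(job_done())"
```

```text
the job is handed in; nothing more can be done
None
```

I handed the job in: the half-lid is shut, the spatula is out and held still in the gripper with its lowest point about 12 cm above the lid, and the jam jar and sardine tin were not moved.

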